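# Make up a casting kit and a loading kit for the gel class

### The job

Make up the two gel kits from the stock on the bench: in the three-bay casting tray lay the long comb flat along the long bay, stand the conical flask in the wider of the two short bays and the white jar in the narrower one; in the two-bay loading tray put the aluminium tube block in the large bay, lengthwise, and the amber dropper bottle in the small bay. Everything must sit flat or upright on the floor of its bay, set down and not dropped. The short comb, the beaker and the petri dish are not wanted: leave them where they are.

Things in the scene. Friction and masses are not known exactly. Their poses are not given: they have to be found in the camera images.
- long_comb_mid (a point): Long black plastic gel comb lying flat: straight spine 120 mm long (y), 14 wide (x), 14 high; ten thin teeth, a plate 4 mm thick at bench level, reach out to +x, 27 mm from the spine's centre line. Point: middle of the spine, 7 mm above its underside. About 45 g. Pinch the spine's 14 mm width with the fingertips 6 mm or more above the bench, clear of the teeth.
- flask_mid (a point): Small conical glass flask with a dark rubber stopper, 84 mm high in all: base 60 mm across, tapering to an upright neck 26 mm across from 50 to 74 mm above its underside (28 mm at the rim bead, 71 to 74 mm), then the stopper, 23 mm across. Point: on its axis, 42 mm above its underside; z is up. About 90 g. Pick it by the neck.
- jar_mid (a point): Round white plastic screw-lid jar of agarose, straight-sided, 40 mm across and 58 mm high, paper band round it, ribbed grey lid. Point: on its axis, 29 mm above its underside; z is up. About 70 g.
- tube_block_mid (a point): Aluminium tube block, a solid block 48 mm (x) by 70 mm (y) by 36 mm high, with a grid of small dark tube holes in its top. Point: its centre, 18 mm above its underside. About 300 g.
- dropper_mid (a point): Small amber glass dropper bottle, 70 mm high: body 30 mm across and straight up to 46 mm above its underside, then a shoulder, a black cap 19 mm across (52 to 62 mm) and a rubber tip. Point: on its axis, 35 mm above its underside; z is up. About 50 g.
- short_comb_mid (a point): Spare short gel comb, same make as the long one but with a spine only 62 mm long and five teeth. Not wanted: it stays where it lies. Point: middle of the spine, 7 mm above its underside.
- beaker_mid (a point): Empty open glass beaker, 49 mm across the rim, 58 mm high. Not wanted: it stays where it stands. Point: on its axis, 29 mm above its underside.
- dish_mid (a point): Flat round petri dish, 90 mm across, 15 mm high, pale translucent plastic. Not wanted: it stays where it lies. Point: its centre, half-way up.
- casting_tray: Casting-kit tray, fixed: grey plastic, 163 (x) by 158 mm (y), three bays. Floor 3 mm thick, all walls 18 mm high. Origin: centre of underside. Long bay: the -x half, 76 (x) by 150 mm (y), centre (-39.5, 0) mm. Two short bays in the +x half: the wider 76 (x) by 89 mm (y), centre (39.5, -30.5) mm; the narrower 76 (x) by 58 mm (y), centre (39.5, 46) mm.
- loading_tray: Loading-kit tray, fixed: grey plastic, oblong, 82 (x) by 161 mm (y), two bays. Floor 3 mm thick, all walls 18 mm high. Origin: centre of underside. Large bay: 74 (x) by 96 mm (y), centre (0, -28.5) mm; small bay: 74 (x) by 54 mm (y), centre (0, 49.5) mm.
Not all that is in view belongs to the job. What is shaped like the part that bears tube_block_mid but blue or purple is not meant.

How it is judged:
At the end, for the whole second after the job is handed in: All five wanted things rest released on their own bays' floors (height within 3 mm, tilt under 0.08 rad), centres inside the bay as its walls allow, long comb and tube block within 15 degrees of the bay's length; short comb, beaker and dish within 15 mm of where they were (x of long_comb_mid in the frame of casting_tray between -0.0705 and -0.0085 m and y of long_comb_mid in the frame of casting_tray between -0.017 and 0.017 m and z of long_comb_mid in the frame of casting_tray between 0.007 and 0.013 m and angle between each of long_comb_mid, flask_mid, jar_mid, tube_block_mid, dropper_mid's own z axis and vertical below 0.08 rad and linear speed of each of long_comb, flask, jar, tube_block, dropper below 0.01 m/s and angular speed of each of long_comb, flask, jar, tube_block, dropper below 0.1 rad/s and angle between the y axis of long_comb_mid and the y axis of casting_tray, either way round below 0.26 rad and x of flask_mid in the frame of casting_tray between 0.0275 and 0.0515 m and y of flask_mid in the frame of casting_tray between -0.0485 and -0.0125 m and z of flask_mid in the frame of casting_tray between 0.042 and 0.048 m and x of jar_mid in the frame of casting_tray between 0.02 and 0.059 m and y of jar_mid in the frame of casting_tray between 0.0345 and 0.0575 m and z of jar_mid in the frame of casting_tray between 0.029 and 0.035 m and x of tube_block_mid in the frame of loading_tray between -0.016 and 0.016 m and y of tube_block_mid in the frame of loading_tray between -0.0445 and -0.0125 m and z of tube_block_mid in the frame of loading_tray between 0.018 and 0.024 m and angle between the y axis of tube_block_mid and the y axis of loading_tray, either way round below 0.26 rad and x of dropper_mid in the frame of loading_tray between -0.0235 and 0.0235 m and y of dropper_mid in the frame of loading_tray between 0.036 and 0.063 m and z of dropper_mid in the frame of loading_tray between 0.035 and 0.041 m and distance of each of short_comb_mid, beaker_mid, dish_mid from where it was at the start of the episode below 0.015 m); the robot touches nothing.
It fails at once if one of the five wanted things is dropped or thrown: out of the fingers and moving faster than 0.7 m/s (a fall of some 25 mm) ((contact force between the fingers and long_comb below 0.02 N and linear speed of long_comb above 0.7 m/s) or (contact force between the fingers and flask below 0.02 N and linear speed of flask above 0.7 m/s) or (contact force between the fingers and jar below 0.02 N and linear speed of jar above 0.7 m/s) or (contact force between the fingers and tube_block below 0.02 N and linear speed of tube_block above 0.7 m/s) or (contact force between the fingers and dropper below 0.02 N and linear speed of dropper above 0.7 m/s)).
It fails at once if the short comb, the beaker or the petri dish is pushed more than 30 mm away or the beaker is knocked over (distance of any of short_comb_mid, beaker_mid, dish_mid from where it was at the start of the episode above 0.03 m or angle between beaker_mid's own z axis and vertical above 0.5 rad).
It also fails if it takes over 144 s, if anything falls off the work surface, if the arm or the gripper's body presses on something with over 40 N, if the wrist force passes 120 N, or if a joint passes its speed limit or range.

### The arm

A 7-joint arm with a two-finger parallel gripper is mounted at the origin on the work surface. World frame = base frame: x ahead of the robot, y to its left, z up, the work surface at z = 0. Lengths are in m, angles in rad, forces in N, time in s.
With the tool pointing down it reaches from about 0.4 to 0.875 m from the base axis. Payload 4.4 kg.
Tool frame: the origin (TCP) lies at the very end of the fingers, on their centre line; the grasp point (between the pads) lies 19 mm behind it (robot.pinch_z is the distance from the TCP to the grasp point, in m); z points along the fingers, y is the line along which they close (so a half turn about z gives the same grasp; the last joint's range is limited). The gripper opens to 85 mm and grips with 20 to 120 N. Pads are 22 mm wide; open, the fingers measure 114 mm over their backs; the gripper's body (76 mm by 85 mm) begins 54 mm behind the grasp point. The pads swing forward as they close: fully open they stand 13 mm farther back than shut.
Start: joints at [1.215, 0.628, 0.038, 1.517, -0.027, 0.996, -0.02], TCP at [0.186, -0.623, 0.231] pointing down, gripper open.
Joint ranges: [-3.06, 3.06], [-0.37, 2.12], [-1.25, 1.32], [0.18, 2.47], [-1.1, 4.24], [0.23, 1.98], [-2.94, 2.94]. Speed limits (rad/s): [2.57, 2.57, 3.14, 3.14, 3.14, 3.14, 3.14].

### API

Orientations are given as a unit quaternion [w, x, y, z].
In Python, from station import sensors, eyes, ticket, robot gives the robot as it stands.
- The arm moves only by the tool servo_tool, never from a script. Its argument "targets" is a list that holds one entry, the list of rows, each a list of 5 numbers: the closure, from 0 (fully open) to 1 (shut), then the shift along the tool's x, y, z in m, then the turn about the tool's z in degrees. In form: [[[grip, x, y, z, roll], ...]]. A call has 1 to 12 rows; each row is the pose to reach, as a shift and turn from the pose commanded when the call began, along the tool's axes at that moment; what a row does not reach only later rows make up. A row lasts 1/10 s, in which the tool goes at most 50 mm and 8.59 degrees, less where a joint would pass 70% of its speed; a pose out of reach is approached as far as the arm can. A call with a gripper value outside its range is refused whole. The fingers move at their own pace and stop on an object; the grip force is fixed at half the most. Time passes only in rows, so rows that repeat a pose let the fingers close. It gives the time, the measured TCP pose, the force, the opening and the grip force at its end, in the units of the state.
- sensors.observe(): the state, without advancing time (a new reading comes with each control period).
- eyes.grab_frame(name): name is "scene" or "top" or "wrist"; returns a dict with "pixels" (384x512x3 uint8, red, green, blue), "depth" (384x512 float32, m along the optical axis (not along the pixel's ray), 0 where there is no reading), "camera_matrix" (3x3 intrinsics, pixels), "rvec" (rotation vector, rad) and "tvec" (3), from world to camera coordinates, as OpenCV has them. Camera axes: x right, y down, z forward; pixel columns grow to the right and rows downward; lengths in m; the calibration is good to about 2 mm. A picture is of the moment at which its call begins.
- ticket.hand_in(): hands the job in; it is judged then, once.
The state is a dict: "t": time; "joint_positions": joint angles; "joint_vel": joint speeds; "joint_torque": joint torques, N m; "tool_pos": TCP position; "tcp_rot": TCP orientation; "contact_force": force on the tool from outside, world axes, zero at the start; "torque": the same for the moment, N m; "opening": finger opening in m; "finger_force": force on a finger pad.
Only numpy, scipy, OpenCV 4.12 (cv2) and the standard library are available. Lean on these libraries where they do the work, as an engineer would, in place of code of your own. Each camera call takes 0.05 s, during which the arm holds its last target. There are 200 camera calls.

## Working session

There is one attempt and no reset: what is moved stays moved. The work goes in short steps, Python scripts to look and compute and a tool call to move; the robot and the scene stay as the last step left them, time stands still between calls to the robot, and variables do not carry over. Pictures are saved under pics/ and viewed, at most 14 in all, crops included, and the job is handed in when it is done.

Besides the shell and the picture viewer there is one more tool, called after "Emit:" by a JSON object that holds its "op" and its "data", one argument or row to a line. servo_tool: Moves the arm, as the interface text tells. Its arguments: {"type":"object","properties":{"targets":{"type":"array"}},"required":["targets"]}

```bash
mkdir -p pics
cat > h.py <<'E'
import numpy as np, cv2
from station import sensors, eyes, ticket, robot
def grab(n):
    f=eyes.grab_frame(n); np.savez('last_'+n+'.npz',**{k:np.array(v) for k,v in f.items()}); return f
def load(n): return dict(np.load('last_'+n+'.npz'))
def cloud(f):
    d=f['depth'];K=f['camera_matrix'];R=cv2.Rodrigues(np.array(f['rvec'],float))[0];t=np.array(f['tvec']).ravel()
    v,u=np.indices(d.shape)
    p=np.stack([(u-K[0,2])/K[0,0]*d,(v-K[1,2])/K[1,1]*d,d],-1)
    w=(p-t)@R; w[d==0]=np.nan; return w
def save(f,n,box=None,s=1):
    im=cv2.cvtColor(f['pixels'],cv2.COLOR_RGB2BGR)
    if box: im=im[box[1]:box[3],box[0]:box[2]]
    if s!=1: im=cv2.resize(im,None,fx=s,fy=s,interpolation=cv2.INTER_CUBIC)
    cv2.imwrite('pics/'+n+'.png',im)
E
python3 - <<'E'
from h import *
f=grab('top');save(f,'top',None,1.5);g=grab('scene');save(g,'scene',None,1.5)
print(cv2.Rodrigues(np.array(f['rvec'],float))[0].round(3),f['tvec'],f['camera_matrix'])
print(sensors.observe(), robot.pinch_z)
E
```

```text
[[-0.015 -1.    -0.005]
 [-0.994  0.015 -0.113]
 [ 0.113  0.003 -0.994]] [-6.58554078e-04  4.97048101e-01  1.09057421e+00] [[493.73487825   0.         259.8902579 ]
 [  0.         493.73487825 191.01091939]
 [  0.           0.           1.        ]]
{'t': 0.1, 'joint_positions': array([ 1.21518154,  0.62921873,  0.03845361,  1.51823159, -0.02701111,
        0.99634567, -0.02000712]), 'joint_vel': array([-5.59262888e-04, -8.65373100e-04,  4.80380085e-05, -1.74183050e-03,
       -8.37337964e-04, -2.69973522e-04,  5.61307820e-04]), 'joint_torque': array([ 2.61862420e-03, -5.64527965e+01,  1.23024691e+00, -1.93971705e+01,
        1.11840913e-02,  5.43256203e-03,  1.82433644e-05]), 'tool_pos': array([ 0.18562402, -0.62235518,  0.23051549]), 'tcp_rot': array([-8.33050884e-04,  9.89520339e-01,  1.44391098e-01, -1.26881726e-04]), 'contact_force': array([ 0.08916902, -0.02029178,  0.98838191]), 'torque': array([ 0.00244018, -0.01040107, -0.03185522]), 'finger_force': 0.0, 'opening': 0.0850936898948264} 0.0187
```

View pics/top.png

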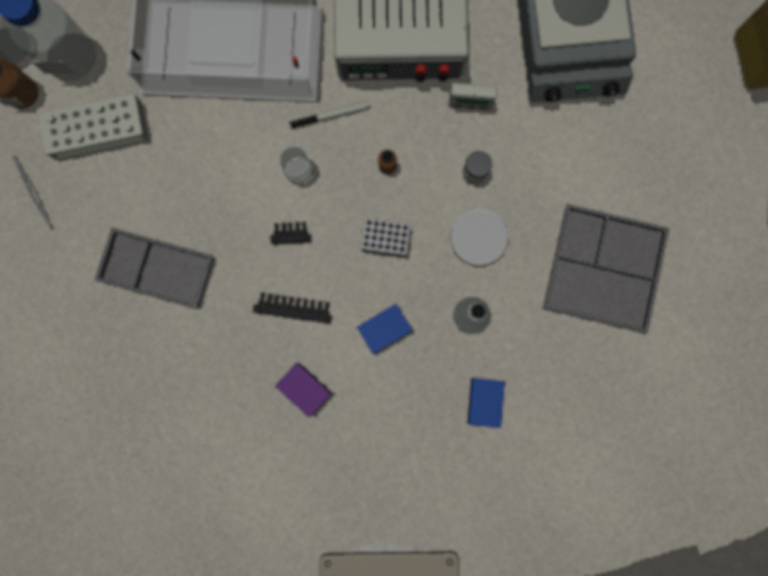

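View pics/scene.png

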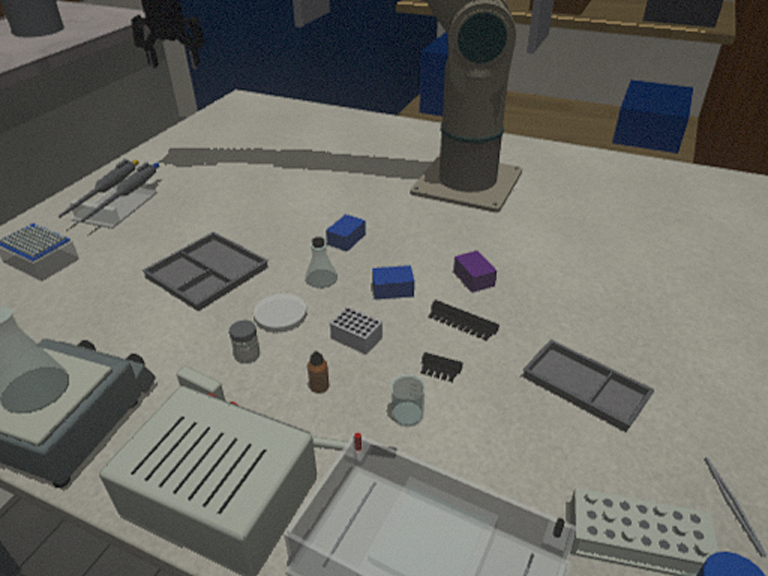

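The top view (1.5× pixels) shows:
- **Wanted:** long comb (292,308), flask (473,315), jar (479,166), tube block (386,238) and dropper (388,160).
- **Leave alone:** short comb (290,235), beaker (298,166) and dish (479,237).
- **Decoy blocks:** (385,329), (487,402) and (304,390).
- **Trays:** loading (156,268) and casting (606,268).

Candidates:
- **Tube block:** the grey block with the hole grid at (386,238) fits. The blue and purple ones don't.
- **Long comb:** the one at (292,308) has ten teeth. The one at (290,235) has five.

Run:
```python
from h import *
f=load('top');w=cloud(f);save(f,'crop',(60,85,450,290),2)
z=w[...,2];bench=z[(z<0.02)&(z>-.02)];print('bench',np.nanmedian(bench),np.nanstd(bench))
m=(np.nan_to_num(z)>0.006).astype(np.uint8)
n,l,s,c=cv2.connectedComponentsWithStats(m,connectivity=4)
for i in range(1,n):
    if s[i,4]<60 or s[i,4]>20000: continue
    p=w[l==i]; zt=np.percentile(p[:,2],95); 
    for nm,q in(('all',p),('top',p[p[:,2]>zt-0.006])):
        r=cv2.minAreaRect((q[:,:2]*1000).astype(np.float32))
        print(i,(c[i]*1.5).round(),s[i,4],'ztop %.3f'%zt,nm,np.round(r[0],1),np.round(r[1],1),round(r[2],1))
```

```text
bench 0.00023948378088303342 0.003697348618858185
1 [38. 48.] 3143 ztop 0.180 all [853.  526.4] [116.5 144.9] 6.0
1 [38. 48.] 3143 ztop 0.180 top [868.2 496.6] [30.1 45.6] 2.4
3 [224.  47.] 7955 ztop 0.082 all [881.1 241.9] [282.  158.6] 87.8
3 [224.  47.] 7955 ztop 0.082 top [870.8 242.8] [271.9 126. ] 87.2
5 [399.  39.] 4747 ztop 0.096 all [867.6 -28.4] [199.8 105.5] 89.4
5 [399.  39.] 4747 ztop 0.096 top [874.3 -28.5] [198.   92.6] 89.6
6 [576.  48.] 4814 ztop 0.116 all [ 867.7 -299.1] [171.6 156. ] 4.2
6 [576.  48.] 4814 ztop 0.116 top [ 889.  -296.6] [70.8 27. ] 88.7
7 [754.  48.] 984 ztop 0.103 all [ 847.8 -570.7] [105.4  29.1] 22.4
7 [754.  48.] 984 ztop 0.103 top [ 873.  -559.5] [54.8 12.3] 3.8
39 [471.  97.] 499 ztop 0.062 all [ 788.5 -138.3] [70.4 25.2] 82.7
39 [471.  97.] 499 ztop 0.062 top [ 789.2 -137.7] [68.3 22.2] 85.6
44 [ 92. 126.] 2026 ztop 0.045 all [761.9 452.8] [ 82.6 152. ] 11.9
44 [ 92. 126.] 2026 ztop 0.045 top [754.1 449.9] [ 64.8 147.8] 11.5
59 [328. 115.] 275 ztop 0.016 all [774.5  84.7] [ 15.6 129.6] 14.2
59 [328. 115.] 275 ztop 0.016 top [773.1  84.4] [ 1
[... 1197 characters left out ...]
[ 452.7 -131.7] [19.6 21.3] 43.5
729 [291. 314.] 333 ztop 0.018 all [461.4 143.5] [119.5  18.7] 80.8
729 [291. 314.] 333 ztop 0.018 top [459. 144.] [119.4  13.8] 80.5
734 [383. 329.] 679 ztop 0.039 all [433.1   2.6] [48.1 70. ] 30.2
734 [383. 329.] 679 ztop 0.039 top [433.1   2.7] [47.7 69.8] 30.1
834 [302. 390.] 727 ztop 0.039 all [344.  124.8] [70.1 48.1] 46.9
834 [302. 390.] 727 ztop 0.039 top [344.1 124.9] [69.9 47.4] 47.7
847 [485. 403.] 733 ztop 0.039 all [ 321.3 -147. ] [48.6 69.9] 83.1
847 [485. 403.] 733 ztop 0.039 top [ 321.3 -146.9] [48.2 69.8] 83.5
966 [388. 564.] 1389 ztop 0.015 all [88.4  1.2] [205.9  32.7] 89.7
966 [388. 564.] 1389 ztop 0.015 top [88.9  1.1] [205.   32.2] 89.3
```

View pics/crop.png

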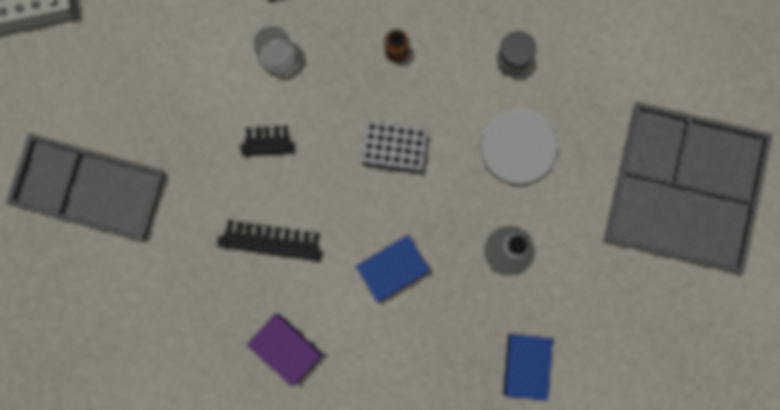

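The crop agrees: a grid of holes on the grey block at (395,147), and ten teeth on the comb at (270,240). The measured sizes and heights match the descriptions. Next I'll fit the trays exactly and set up the goals.

```bash
cat >> h.py <<'E'
from scipy.spatial.transform import Rotation as Ro
def go(x,y,z,psi):
    s=sensors.observe();q=s['tcp_rot'];R=Ro.from_quat([q[1],q[2],q[3],q[0]]).as_matrix()
    d=R.T@(np.array([x,y,z])-s['tool_pos']);p0=np.degrees(np.arctan2(R[1,0],R[0,0]))
    print('shift mm',(d*1000).round(1),'roll',round(-((psi-p0+180)%360-180),1),'| tilt',np.degrees(np.arccos(-R[2,2])).round(2),'psi',p0.round(1),'pos',s['tool_pos'].round(4),'open',round(s['opening'],4))
def T(tr,x,y):
    a=np.radians(tr[2]);return tr[0]+x*np.cos(a)-y*np.sin(a),tr[1]+x*np.sin(a)+y*np.cos(a)
E
python3 - <<'E'
from h import *
from scipy.optimize import minimize
w=cloud(load('top'));P=w.reshape(-1,3)
def sd(x,y,b): return np.maximum(np.abs(x-b[0])-b[2]/2,np.abs(y-b[1])-b[3]/2)
for nm,c,out,bays in (('C',(.522,-.338,-14.5),(163,158),[(-39.5,0,76,150),(39.5,-30.5,76,89),(39.5,46,76,58)]),
               ('L',(.532,.356,-16.4),(82,161),[(0,-28.5,74,96),(0,49.5,74,54)])):
    q=P[(np.hypot(P[:,0]-c[0],P[:,1]-c[1])<.13)&(P[:,2]>.011)&(P[:,2]<.024)]
    def cost(v):
        a=np.radians(v[2]);d=q[:,:2]*1000-v[:2];x=d[:,0]*np.cos(a)+d[:,1]*np.sin(a);y=-d[:,0]*np.sin(a)+d[:,1]*np.cos(a)
        e=np.maximum(sd(x,y,(0,0)+out),0)
        for b in bays:e=np.maximum(e,-sd(x,y,b))
        return np.minimum(np.maximum(e,0)+.3*0,8).mean()
    best=min((minimize(cost,(c[0]*1000+i,c[1]*1000+j,c[2]+k),method='Nelder-Mead') for i in(-5,0,5) for j in(-5,0,5) for k in(-3,0,3)),key=lambda r:r.fun)
    print(nm,len(q),best.x.round(2),best.fun)
    v=best.x
    for b in bays: print(np.round(T(v,b[0],b[1]),1))
go(.4525,-.1316,.15,78)
E
```

```text
C 991 [ 521.78 -337.65  -14.62] 0.2620899312054408
[ 483.6 -327.7]
[ 552.3 -377.1]
[ 571.6 -303.1]
L 658 [532.03 354.52 -16.4 ] 0.30748586590278115
[524.  327.2]
[546. 402.]
shift mm [ 396.  -393.9   81.2] roll -61.4 | tilt 0.1 psi 16.6 pos [ 0.1856 -0.6224  0.2305] open 0.0851
```

Emit:
{"op": "servo_tool", "data": {
  "targets": [
    [[0.2,0.396,-0.394,0.03,-61.4],[0.2,0.396,-0.394,0.03,-61.4],[0.2,0.396,-0.394,0.03,-61.4],[0.2,0.396,-0.394,0.03,-61.4],[0.2,0.396,-0.394,0.03,-61.4],[0.2,0.396,-0.394,0.06,-61.4],[0.2,0.396,-0.394,0.06,-61.4],[0.2,0.396,-0.394,0.081,-61.4],[0.2,0.396,-0.394,0.081,-61.4],[0.2,0.396,-0.394,0.081,-61.4],[0.2,0.396,-0.394,0.081,-61.4],[0.2,0.396,-0.394,0.081,-61.4]]
  ]
}}

```text
t: 1.3
tool_pos: [0.4546, -0.1265, 0.1494]
tcp_rot: [-0.001, 0.775, 0.632, 0.001]
contact_force: [-0.8, 0.5, 1.3]
opening: 0.0686
finger_force: 0.0
```

Run:
```python
from h import *
go(.4525,-.1316,.046,78)
```

```text
shift mm [ -5.7  -1.  103.4] roll 0.4 | tilt 0.17 psi 78.4 pos [ 0.4546 -0.1265  0.1494] open 0.0686
```

Emit:
{"op": "servo_tool", "data": {
  "targets": [
    [[0.2,0,0,0,0],[0.2,0,0,0,0],[0.2,0,0,0,0]]
  ]
}}

```text
t: 1.6
tool_pos: [0.4519, -0.1339, 0.1504]
tcp_rot: [0.0, 0.778, 0.628, -0.0]
contact_force: [-0.9, -0.7, 0.8]
opening: 0.0685
finger_force: 0.0
```

Run:
```python
from h import *
go(.4525,-.1316,.046,78)
save(grab('wrist'),'w1')
```

```text
shift mm [2.400e+00 1.000e-01 1.044e+02] roll -0.1 | tilt 0.06 psi 77.9 pos [ 0.4519 -0.1339  0.1504] open 0.0685
```

View pics/w1.png

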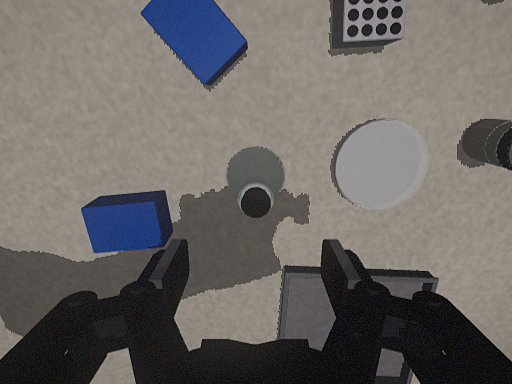

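The wrist view shows the stopper at (256,202), midway between the fingertips at (175,245) and (335,245), so the closing line is centred. I'll descend and grip.

Emit:
{"op": "servo_tool", "data": {
  "targets": [
    [[0.2,0.002,0,0.04,0],[0.2,0.002,0,0.075,0],[0.2,0.002,0,0.095,0],[0.2,0.002,0,0.104,0],[0.2,0.002,0,0.104,0],[0.2,0.002,0,0.104,0],[1,0.002,0,0.104,0],[1,0.002,0,0.104,0],[1,0.002,0,0.104,0],[1,0.002,0,0.104,0],[1,0.002,0,0.104,0],[1,0.002,0,0.104,0]]
  ]
}}

```text
t: 2.85
tool_pos: [0.4535, -0.1304, 0.0473]
tcp_rot: [0.001, 0.777, 0.629, 0.0]
contact_force: [-0.4, 0.7, 7.3]
opening: 0.0245
finger_force: 57.9
```

Run:
```python
from h import *
go(.5523,-.3771,.049,75.4)
```

```text
shift mm [-220.8  148.    -1.5] roll 2.6 | tilt 0.07 psi 78.0 pos [ 0.4535 -0.1304  0.0473] open 0.0245
```

Emit:
{"op": "servo_tool", "data": {
  "targets": [
    [[1,0,0,-0.02,0],[1,0,0,-0.05,0],[1,-0.022,0.015,-0.06,0],[1,-0.052,0.035,-0.06,1],[1,-0.085,0.057,-0.06,2],[1,-0.118,0.079,-0.06,2.6],[1,-0.15,0.1,-0.06,2.6],[1,-0.18,0.12,-0.06,2.6],[1,-0.205,0.137,-0.06,2.6],[1,-0.221,0.148,-0.06,2.6],[1,-0.221,0.148,-0.06,2.6],[1,-0.221,0.148,-0.06,2.6]]
  ]
}}

```text
t: 4.05
tool_pos: [0.5513, -0.3763, 0.1059]
tcp_rot: [-0.001, 0.791, 0.611, -0.0]
contact_force: [-0.5, -0.0, -0.9]
opening: 0.0239
finger_force: 58.3
```

Emit:
{"op": "servo_tool", "data": {
  "targets": [
    [[1,0,0,0,0],[1,0,0,0,0],[1,0,0,0,0]]
  ]
}}

```text
t: 4.35
tool_pos: [0.5519, -0.3761, 0.1065]
tcp_rot: [-0.0, 0.791, 0.612, 0.0]
contact_force: [0.0, 0.2, -1.4]
opening: 0.0244
finger_force: 58.3
```

Run:
```python
from h import *
go(.5523,-.3771,.0505,75.4)
save(grab('wrist'),'w2')
```

```text
shift mm [-0.9  0.6 56. ] roll 0.1 | tilt 0.02 psi 75.5 pos [ 0.5519 -0.3761  0.1065] open 0.0244
```

View pics/w2.png

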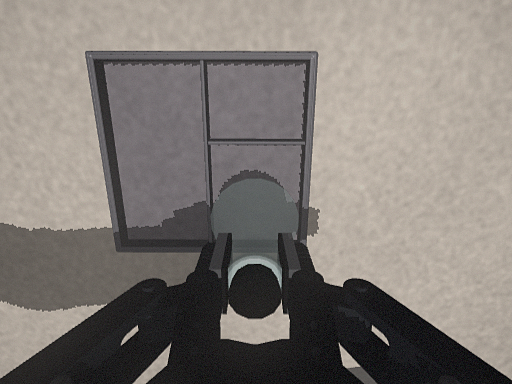

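The flask hangs upright in the fingers, stopper at (255,290), over the wider short bay. I'll lower it.

Emit:
{"op": "servo_tool", "data": {
  "targets": [
    [[1,-0.001,0.001,0.025,0],[1,-0.001,0.001,0.042,0],[1,-0.001,0.001,0.05,0],[1,-0.001,0.001,0.053,0],[1,-0.001,0.001,0.055,0],[1,-0.001,0.001,0.056,0],[1,-0.001,0.001,0.056,0],[1,-0.001,0.001,0.056,0]]
  ]
}}

```text
t: 5.2
tool_pos: [0.553, -0.3786, 0.0509]
tcp_rot: [0.0, 0.791, 0.612, 0.0]
contact_force: [-0.2, -0.4, -0.1]
opening: 0.0245
finger_force: 58.3
```

Emit:
{"op": "servo_tool", "data": {
  "targets": [
    [[1,0,0,0.001,0],[1,0,0,0.001,0],[0.5,0,0,0.001,0],[0.4,0,0,0.001,0],[0.3,0,0,0.001,0],[0.3,0,0,0.001,0],[0.3,0,0,-0.02,0],[0.3,0,0,-0.05,0],[0.3,0,0,-0.09,0],[0.3,0,0,-0.11,0],[0.3,0,0,-0.11,0],[0.3,0,0,-0.11,0]]
  ]
}}

```text
t: 6.4
tool_pos: [0.5525, -0.3784, 0.1603]
tcp_rot: [0.0, 0.791, 0.612, -0.0]
contact_force: [-0.4, 0.7, -0.8]
opening: 0.0599
finger_force: 0.0
```

Run:
```python
from h import *
go(.6763,-.1423,.16,78)
w=cloud(grab('top'))
q=w[(np.abs(w[...,0]-.552)<.05)&(np.abs(w[...,1]+.377)<.05)];q=q[(q[:,2]>.025)&(q[:,2]<.1)];t=q[q[:,2]>.078]
print(len(q),cv2.minAreaRect((q[:,:2]*1000).astype(np.float32)),cv2.minAreaRect((t[:,:2]*1000).astype(np.float32)),np.percentile(q[:,2],98))
```

```text
shift mm [259.7  60.3   0.3] roll -2.6 | tilt 0.01 psi 75.4 pos [ 0.5525 -0.3784  0.1603] open 0.0599
382 ((550.4747924804688, -375.3381042480469), (45.777923583984375, 38.92567825317383), 24.692951202392578) ((552.9987182617188, -379.0630798339844), (22.846384048461914, 25.7158145904541), 18.70722770690918) 0.08887787186442428
```

Flask is placed: axis at (553,-379) mm, top at 88 mm. Next, the jar.

Emit:
{"op": "servo_tool", "data": {
  "targets": [
    [[0.15,0.04,0.009,0,0],[0.15,0.085,0.02,0,-1],[0.15,0.13,0.03,0,-2],[0.15,0.175,0.041,0,-2.6],[0.15,0.21,0.049,0.01,-2.6],[0.15,0.24,0.056,0.03,-2.6],[0.15,0.26,0.06,0.05,-2.6],[0.15,0.26,0.06,0.06,-2.6],[0.15,0.26,0.06,0.06,-2.6],[0.15,0.26,0.06,0.06,-2.6],[0.15,0.26,0.06,0.06,-2.6]]
  ]
}}

```text
t: 7.55
tool_pos: [0.6762, -0.1443, 0.1011]
tcp_rot: [0.001, 0.778, 0.628, -0.0]
contact_force: [-0.1, 0.2, 0.1]
opening: 0.0727
finger_force: 0.0
```

Run:
```python
from h import *
go(.6763,-.1423,.024,78)
save(grab('wrist'),'w3')
```

```text
shift mm [ 2.  -0.4 77.1] roll -0.1 | tilt 0.09 psi 77.9 pos [ 0.6762 -0.1443  0.1011] open 0.0727
```

View pics/w3.png

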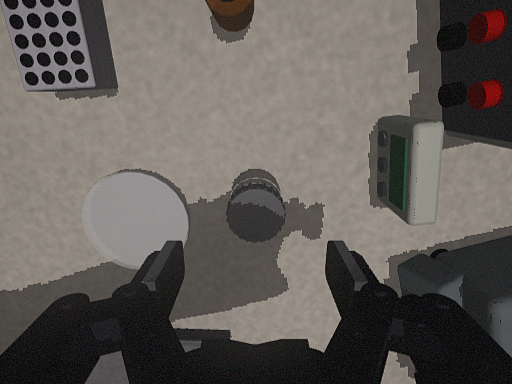

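The jar lid sits at (256,213), between fingertips at (172,245) and (342,245). The dish stays clear because the tips stop above its 15 mm height.

Emit:
{"op": "servo_tool", "data": {
  "targets": [
    [[0.15,0.002,0,0.03,0],[0.15,0.002,0,0.055,0],[0.15,0.002,0,0.07,0],[0.15,0.002,0,0.077,0],[0.15,0.002,0,0.077,0],[0.15,0.002,0,0.077,0],[1,0.002,0,0.077,0],[1,0.002,0,0.077,0],[1,0.002,0,0.077,0],[1,0.002,0,0.077,0],[1,0.002,0,0.077,0]]
  ]
}}

```text
t: 8.7
tool_pos: [0.6776, -0.1401, 0.0246]
tcp_rot: [0.001, 0.777, 0.629, 0.001]
contact_force: [0.6, -0.8, 5.4]
opening: 0.0387
finger_force: 60.5
```

Run:
```python
from h import *
go(.5716,-.3031,.027,75.4)
```

```text
shift mm [-181.5  -69.8   -2.5] roll 2.6 | tilt 0.12 psi 78.0 pos [ 0.6776 -0.1401  0.0246] open 0.0387
```

Emit:
{"op": "servo_tool", "data": {
  "targets": [
    [[1,0,0,-0.02,0],[1,0,0,-0.05,0],[1,-0.02,-0.008,-0.06,0],[1,-0.05,-0.019,-0.06,1],[1,-0.08,-0.031,-0.06,2],[1,-0.11,-0.042,-0.06,2.6],[1,-0.14,-0.054,-0.06,2.6],[1,-0.165,-0.063,-0.06,2.6],[1,-0.181,-0.07,-0.06,2.6],[1,-0.181,-0.07,-0.06,2.6],[1,-0.181,-0.07,-0.06,2.6],[1,-0.181,-0.07,-0.06,2.6]]
  ]
}}

```text
t: 9.9
tool_pos: [0.5721, -0.2999, 0.0834]
tcp_rot: [-0.0, 0.79, 0.613, 0.001]
contact_force: [-0.3, 0.2, -1.4]
opening: 0.0385
finger_force: 60.4
```

Run:
```python
from h import *
go(.5716,-.3031,.0275,75.4)
save(grab('wrist'),'w4')
```

```text
shift mm [-3.3  0.2 55.9] roll 0.2 | tilt 0.12 psi 75.6 pos [ 0.5721 -0.2999  0.0834] open 0.0385
```

View pics/w4.png

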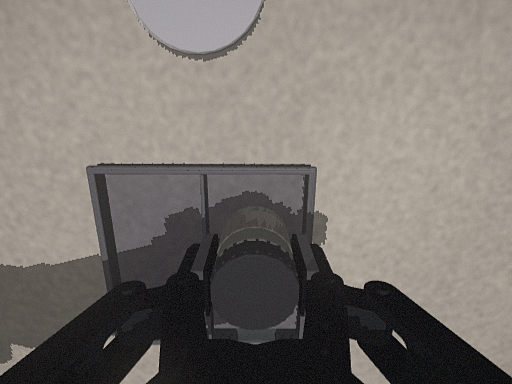

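The jar, lid at (255,285), is held upright over the narrower bay. I'll lower it.

Emit:
{"op": "servo_tool", "data": {
  "targets": [
    [[1,-0.002,0,0.025,0],[1,-0.002,0,0.042,0],[1,-0.002,0,0.05,0],[1,-0.002,0,0.053,0],[1,-0.002,0,0.055,0],[1,-0.002,0,0.056,0],[1,-0.002,0,0.0565,0],[1,-0.002,0,0.0565,0],[1,-0.002,0,0.0565,0]]
  ]
}}

```text
t: 10.85
tool_pos: [0.5706, -0.3045, 0.0276]
tcp_rot: [0.001, 0.791, 0.612, 0.0]
contact_force: [-0.7, 0.2, 2.7]
opening: 0.0382
finger_force: 60.5
```

Emit:
{"op": "servo_tool", "data": {
  "targets": [
    [[0.5,0,0,0,0],[0.35,0,0,0,0],[0.2,0,0,0,0],[0.2,0,0,0,0],[0.2,0,0,-0.02,0],[0.2,0,0,-0.05,0],[0.2,0,0,-0.09,0],[0.2,0,0,-0.12,0],[0.2,0,0,-0.12,0],[0.2,0,0,-0.12,0]]
  ]
}}

```text
t: 11.85
tool_pos: [0.5702, -0.3046, 0.1474]
tcp_rot: [0.001, 0.791, 0.611, 0.0]
contact_force: [-0.5, 0.3, -1.3]
opening: 0.0686
finger_force: 0.0
```

Run:
```python
from h import *
go(.6887,-.0057,.1,80)
w=cloud(grab('top'))
q=w[(np.abs(w[...,0]-.5716)<.04)&(np.abs(w[...,1]+.303)<.04)];q=q[(q[:,2]>.05)&(q[:,2]<.08)]
print(len(q),cv2.minAreaRect((q[:,:2]*1000).astype(np.float32)),np.percentile(q[:,2],90))
q=w[(np.abs(w[...,0]-.573)<.06)&(np.abs(w[...,1]+.145)<.06)];q=q[(q[:,2]>.009)&(q[:,2]<.025)]
print('dish',cv2.minAreaRect((q[:,:2]*1000).astype(np.float32)))
```

```text
shift mm [319.1  39.3  47.3] roll -4.6 | tilt 0.07 psi 75.4 pos [ 0.5702 -0.3046  0.1474] open 0.0686
246 ((571.1693115234375, -304.4106140136719), (35.92463684082031, 40.645164489746094), 54.83977127075195) 0.06341176099491883
dish ((573.5591430664062, -144.94276428222656), (88.4495620727539, 88.7887954711914), 57.63424301147461)
```

Jar is placed at (571,-304) mm, and the dish hasn't moved. Next, the dropper.

Emit:
{"op": "servo_tool", "data": {
  "targets": [
    [[0.3,0.04,0.005,0,0],[0.3,0.085,0.01,0,-1],[0.3,0.13,0.016,0,-2],[0.3,0.175,0.022,0,-3],[0.3,0.22,0.027,0,-4],[0.3,0.26,0.032,0,-4.6],[0.3,0.29,0.036,0.01,-4.6],[0.3,0.31,0.039,0.03,-4.6],[0.3,0.319,0.039,0.045,-4.6],[0.3,0.319,0.039,0.047,-4.6],[0.3,0.319,0.039,0.047,-4.6],[0.3,0.319,0.039,0.047,-4.6]]
  ]
}}

```text
t: 13.1
tool_pos: [0.6882, -0.008, 0.1002]
tcp_rot: [0.001, 0.767, 0.642, -0.0]
contact_force: [0.3, -0.5, -0.1]
opening: 0.0596
finger_force: 0.0
```

Run:
```python
from h import *
go(.6887,-.0057,.018,80)
save(grab('wrist'),'w5')
```

```text
shift mm [ 2.5  0.1 82.2] roll -0.1 | tilt 0.08 psi 79.9 pos [ 0.6882 -0.008   0.1002] open 0.0596
```

View pics/w5.png

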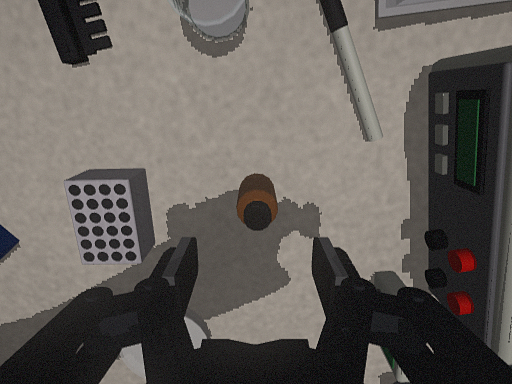

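Dropper cap at (257,215) is centred between the fingers, and the block is clear to the left. I'll descend and grip.

Emit:
{"op": "servo_tool", "data": {
  "targets": [
    [[0.3,0.002,0,0.03,0],[0.3,0.002,0,0.058,0],[0.3,0.002,0,0.075,0],[0.3,0.002,0,0.082,0],[0.3,0.002,0,0.082,0],[0.3,0.002,0,0.082,0],[1,0.002,0,0.082,0],[1,0.002,0,0.082,0],[1,0.002,0,0.082,0],[1,0.002,0,0.082,0],[1,0.002,0,0.082,0]]
  ]
}}

```text
t: 14.25
tool_pos: [0.6895, -0.0035, 0.0192]
tcp_rot: [0.001, 0.766, 0.643, 0.001]
contact_force: [-0.5, -0.0, 5.8]
opening: 0.0281
finger_force: 59.0
```

Run:
```python
from h import *
go(.5460,.4020,.0215,73.6)
```

```text
shift mm [ 374.4 -211.7   -2.6] roll 6.4 | tilt 0.12 psi 80.0 pos [ 0.6895 -0.0035  0.0192] open 0.0281
```

Emit:
{"op": "servo_tool", "data": {
  "targets": [
    [[1,0,0,-0.025,0],[1,0,0,-0.06,0],[1,0.01,-0.006,-0.09,0],[1,0.03,-0.017,-0.1,0],[1,0.06,-0.034,-0.1,0],[1,0.095,-0.054,-0.1,1],[1,0.13,-0.073,-0.1,2],[1,0.165,-0.093,-0.1,3],[1,0.2,-0.113,-0.1,4],[1,0.235,-0.133,-0.1,5],[1,0.27,-0.152,-0.1,6],[1,0.3,-0.17,-0.1,6.4]]
  ]
}}

```text
t: 15.45
tool_pos: [0.5721, 0.3239, 0.1179]
tcp_rot: [-0.0, 0.8, 0.599, 0.0]
contact_force: [-0.0, -0.1, -0.7]
opening: 0.0282
finger_force: 59.4
```

Run:
```python
from h import *
go(.5460,.4020,.12,73.6)
```

```text
shift mm [ 67.6 -47.   -2. ] roll 0.1 | tilt 0.05 psi 73.7 pos [0.5721 0.3239 0.1179] open 0.0282
```

Emit:
{"op": "servo_tool", "data": {
  "targets": [
    [[1,0.03,-0.021,0,0],[1,0.055,-0.039,0.015,0],[1,0.069,-0.049,0.035,0],[1,0.069,-0.049,0.055,0],[1,0.069,-0.049,0.065,0],[1,0.069,-0.049,0.065,0],[1,0.069,-0.049,0.065,0]]
  ]
}}

```text
t: 16.15
tool_pos: [0.5465, 0.4008, 0.0533]
tcp_rot: [0.0, 0.801, 0.599, 0.0]
contact_force: [0.2, 0.1, 0.4]
opening: 0.0278
finger_force: 59.4
```

Run:
```python
from h import *
go(.5460,.4020,.0222,73.6)
save(grab('wrist'),'w6')
```

```text
shift mm [ 1.  -0.8 31.1] roll -0.1 | tilt 0.04 psi 73.5 pos [0.5465 0.4008 0.0533] open 0.0278
```

View pics/w6.png

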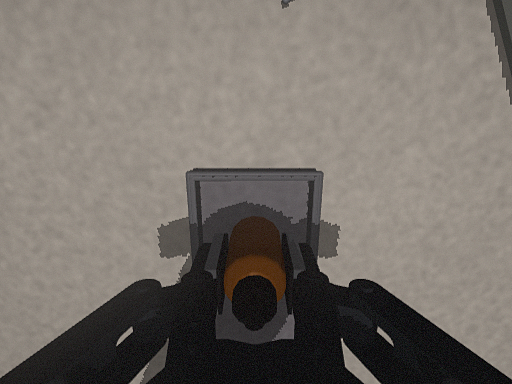

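The bottle, cap at (255,300), is upright and centred over the small bay. I'll lower it.

Emit:
{"op": "servo_tool", "data": {
  "targets": [
    [[1,0.001,-0.001,0.012,0],[1,0.001,-0.001,0.022,0],[1,0.001,-0.001,0.027,0],[1,0.001,-0.001,0.03,0],[1,0.001,-0.001,0.0315,0],[1,0.001,-0.001,0.0315,0],[1,0.001,-0.001,0.0315,0]]
  ]
}}

```text
t: 16.9
tool_pos: [0.5445, 0.4022, 0.0222]
tcp_rot: [0.0, 0.801, 0.599, -0.001]
contact_force: [-3.0, -1.4, 7.3]
opening: 0.0282
finger_force: 60.1
```

Emit:
{"op": "servo_tool", "data": {
  "targets": [
    [[1,0,0,-0.0005,0],[0.55,0,0,-0.0005,0],[0.5,0,0,-0.0005,0],[0.5,0,0,-0.0005,0],[0.5,0,0,-0.02,0],[0.5,0,0,-0.05,0],[0.5,0,0,-0.09,0],[0.3,0,0,-0.12,0],[0.3,0,0,-0.12,0],[0.3,0,0,-0.12,0]]
  ]
}}

```text
t: 17.9
tool_pos: [0.5453, 0.4029, 0.142]
tcp_rot: [0.0, 0.801, 0.599, 0.001]
contact_force: [-0.2, -0.7, -1.4]
opening: 0.0598
finger_force: 0.0
```

Run:
```python
from h import *
go(.5728,-.0005,.08,81)
w=cloud(grab('top'))
q=w[(np.abs(w[...,0]-.546)<.04)&(np.abs(w[...,1]-.402)<.04)];q=q[(q[:,2]>.03)&(q[:,2]<.09)];t=q[q[:,2]>.06]
for k in (q,t):print(len(k),cv2.minAreaRect((k[:,:2]*1000).astype(np.float32)),np.percentile(k[:,2],95))
q=w[(np.abs(w[...,0]-.573)<.06)&(np.abs(w[...,1])<.06)];q=q[(q[:,2]>.033)&(q[:,2]<.045)]
print('block',cv2.minAreaRect((q[:,:2]*1000).astype(np.float32)))
```

```text
shift mm [-379.3  140.2   61.7] roll -7.4 | tilt 0.09 psi 73.6 pos [0.5453 0.4029 0.142 ] open 0.0598
178 ((542.5470581054688, 397.89642333984375), (25.637737274169922, 29.56352424621582), 63.687068939208984) 0.07244360709478714
59 ((543.6331787109375, 399.6716613769531), (17.609619140625, 17.206878662109375), 54.69402313232422) 0.0756258861150942
block ((572.5734252929688, -1.0144805908203125), (69.61505889892578, 48.170318603515625), 81.13858032226562)
```

Dropper stands upright at (544,400) mm, top 73–75 mm. Next, the tube block.

Emit:
{"op": "servo_tool", "data": {
  "targets": [
    [[0.05,-0.035,0.013,0,0],[0.05,-0.08,0.03,0,-1],[0.05,-0.125,0.046,0,-2],[0.05,-0.17,0.063,0,-4],[0.05,-0.215,0.08,0,-6],[0.05,-0.26,0.096,0,-7.4],[0.05,-0.305,0.113,0,-7.4],[0.05,-0.345,0.127,0.02,-7.4],[0.05,-0.37,0.137,0.04,-7.4],[0.05,-0.379,0.14,0.06,-7.4],[0.05,-0.379,0.14,0.062,-7.4],[0.05,-0.379,0.14,0.062,-7.4]]
  ]
}}

```text
t: 19.15
tool_pos: [0.5713, 0.0005, 0.0782]
tcp_rot: [-0.001, 0.76, 0.65, -0.001]
contact_force: [0.4, -0.0, -0.1]
opening: 0.0812
finger_force: 0.0
```

Run:
```python
from h import *
go(.5727,-.0008,.0125,81.1)
save(grab('wrist'),'w7')
```

```text
shift mm [-1.1  1.8 65.6] roll -0.1 | tilt 0.17 psi 81.0 pos [5.713e-01 5.000e-04 7.820e-02] open 0.0812
```

View pics/w7.png

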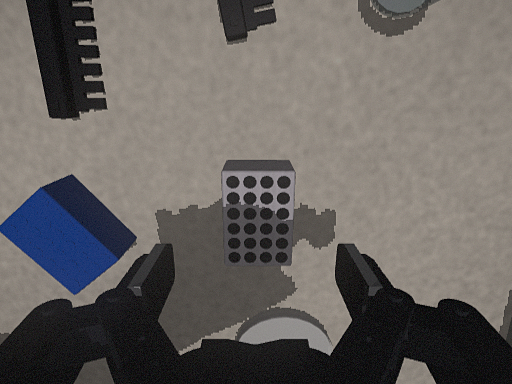

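The block spans (222–295, 160–265), square to the fingers and centred at about column 258. I'll descend and grip.

Emit:
{"op": "servo_tool", "data": {
  "targets": [
    [[0.05,-0.001,0.001,0.03,0],[0.05,-0.001,0.001,0.052,0],[0.05,-0.001,0.001,0.062,0],[0.05,-0.001,0.001,0.065,0],[0.05,-0.001,0.001,0.065,0],[0.05,-0.001,0.001,0.065,0],[1,-0.001,0.001,0.065,0],[1,-0.001,0.001,0.065,0],[1,-0.001,0.001,0.065,0],[1,-0.001,0.001,0.065,0],[1,-0.001,0.001,0.065,0]]
  ]
}}

```text
t: 20.3
tool_pos: [0.5737, -0.0016, 0.0153]
tcp_rot: [0.0, 0.76, 0.649, 0.0]
contact_force: [-0.1, 0.3, 5.0]
opening: 0.0466
finger_force: 63.8
```

Run:
```python
from h import *
go(.5240,.3272,.015,73.6)
```

```text
shift mm [ 3.169e+02 -1.005e+02  2.000e-01] roll 7.4 | tilt 0.07 psi 81.0 pos [ 0.5737 -0.0016  0.0153] open 0.0466
```

Emit:
{"op": "servo_tool", "data": {
  "targets": [
    [[1,0,0,-0.02,0],[1,0,0,-0.05,0],[1,0.012,-0.004,-0.07,0],[1,0.037,-0.012,-0.07,0],[1,0.07,-0.022,-0.07,1],[1,0.105,-0.033,-0.07,2],[1,0.14,-0.044,-0.07,3],[1,0.175,-0.056,-0.07,4],[1,0.21,-0.067,-0.07,5],[1,0.245,-0.078,-0.07,6],[1,0.28,-0.089,-0.07,7],[1,0.3,-0.095,-0.07,7.4]]
  ]
}}

```text
t: 21.5
tool_pos: [0.5245, 0.3139, 0.0842]
tcp_rot: [-0.001, 0.8, 0.6, 0.0]
contact_force: [-0.5, 0.8, -2.3]
opening: 0.0469
finger_force: 62.7
```

Emit:
{"op": "servo_tool", "data": {
  "targets": [
    [[1,0.012,-0.005,0,0],[1,0.016,-0.007,0,0],[1,0.016,-0.007,0,0],[1,0.016,-0.007,0,0],[1,0.016,-0.007,0,0]]
  ]
}}

```text
t: 22.0
tool_pos: [0.5247, 0.3249, 0.0843]
tcp_rot: [0.001, 0.801, 0.598, -0.0]
contact_force: [0.0, -0.3, -1.9]
opening: 0.0469
finger_force: 62.7
```

Run:
```python
from h import *
go(.5240,.3272,.0185,73.6)
save(grab('wrist'),'w8')
```

```text
shift mm [ 2.1 -1.3 65.8] roll -0.1 | tilt 0.08 psi 73.5 pos [0.5247 0.3249 0.0843] open 0.0469
```

View pics/w8.png

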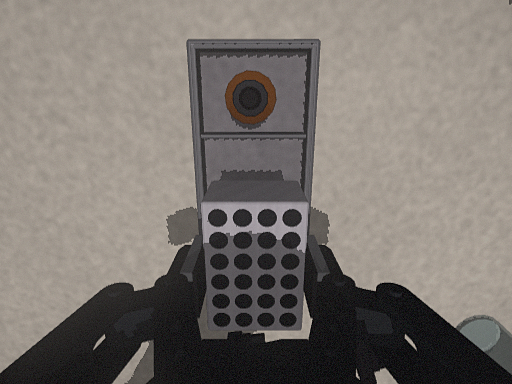

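The block is level and in line with the tray, over the large bay. The dropper stands in the small bay at (250,98). I'll lower the block.

Emit:
{"op": "servo_tool", "data": {
  "targets": [
    [[1,0.001,-0.001,0.025,0],[1,0.001,-0.001,0.045,0],[1,0.001,-0.001,0.056,0],[1,0.001,-0.001,0.061,0],[1,0.001,-0.001,0.064,0],[1,0.001,-0.001,0.0655,0],[1,0.001,-0.001,0.0655,0],[1,0.001,-0.001,0.0655,0]]
  ]
}}

```text
t: 22.85
tool_pos: [0.5238, 0.3284, 0.0195]
tcp_rot: [0.0, 0.801, 0.599, 0.001]
contact_force: [-0.5, 0.3, -2.3]
opening: 0.0466
finger_force: 62.7
```

Emit:
{"op": "servo_tool", "data": {
  "targets": [
    [[1,0,0,0.001,0],[1,0,0,0.002,0],[1,0,0,0.002,0],[1,0,0,0.002,0]]
  ]
}}

```text
t: 23.25
tool_pos: [0.5237, 0.3285, 0.0183]
tcp_rot: [0.0, 0.801, 0.599, 0.001]
contact_force: [-2.2, -1.1, 5.7]
opening: 0.0469
finger_force: 63.8
```

Contact with the floor. I'll release and rise.

Emit:
{"op": "servo_tool", "data": {
  "targets": [
    [[0.4,0,0,0,0],[0.3,0,0,0,0],[0.2,0,0,0,0],[0.2,0,0,-0.002,0],[0.2,0,0,-0.02,0],[0.2,0,0,-0.05,0],[0.2,0,0,-0.08,0],[0.2,0,0,-0.1,0],[0.2,0,0,-0.1,0],[0.2,0,0,-0.1,0]]
  ]
}}

```text
t: 24.25
tool_pos: [0.5234, 0.3281, 0.1169]
tcp_rot: [0.0, 0.801, 0.599, 0.0]
contact_force: [0.2, -0.0, -0.1]
opening: 0.0682
finger_force: 0.0
```

Run:
```python
from h import *
w=cloud(grab('top'))
q=w[(np.abs(w[...,0]-.524)<.06)&(np.abs(w[...,1]-.327)<.06)];q=q[(q[:,2]>.033)&(q[:,2]<.05)]
print('block',cv2.minAreaRect((q[:,:2]*1000).astype(np.float32)),np.median(q[:,2]))
q=w[(np.abs(w[...,0]-.459)<.05)&(np.abs(w[...,1]-.144)<.08)];q=q[(q[:,2]>.01)&(q[:,2]<.025)]
r=cv2.minAreaRect((q[:,:2]*1000).astype(np.float32));print('comb',r)
go(.459,.144,.08,80.5)
```

```text
block ((523.174072265625, 328.2970886230469), (71.1361312866211, 47.89231872558594), 73.53401184082031) 0.03926775693754039
comb ((465.3624267578125, 143.5345916748047), (119.76809692382812, 26.614389419555664), 80.84671020507812)
shift mm [-194.2   -9.3   36.3] roll -6.9 | tilt 0.08 psi 73.6 pos [0.5228 0.3277 0.1161] open 0.0682
```

Block sits flat at (523,328) mm, top 39 mm. Last item is the long comb.

Emit:
{"op": "servo_tool", "data": {
  "targets": [
    [[0.5,-0.03,0,0,0],[0.5,-0.07,-0.003,0,-2],[0.5,-0.11,-0.005,0.005,-4],[0.5,-0.145,-0.007,0.015,-6],[0.5,-0.175,-0.008,0.025,-6.9],[0.5,-0.19,-0.009,0.034,-6.9],[0.5,-0.194,-0.009,0.036,-6.9],[0.5,-0.194,-0.009,0.036,-6.9],[0.5,-0.194,-0.009,0.036,-6.9],[0.5,-0.194,-0.009,0.036,-6.9]]
  ]
}}

```text
t: 25.3
tool_pos: [0.4606, 0.1461, 0.081]
tcp_rot: [-0.0, 0.763, 0.647, 0.001]
contact_force: [-0.6, 0.2, 0.1]
opening: 0.043
finger_force: 0.0
```

Run:
```python
from h import *
go(.459,.144,.0085,80.5)
save(grab('wrist'),'w9')
```

```text
shift mm [-2.5 -1.3 72.5] roll 0.1 | tilt 0.09 psi 80.6 pos [0.4606 0.1461 0.081 ] open 0.043
```

View pics/w9.png

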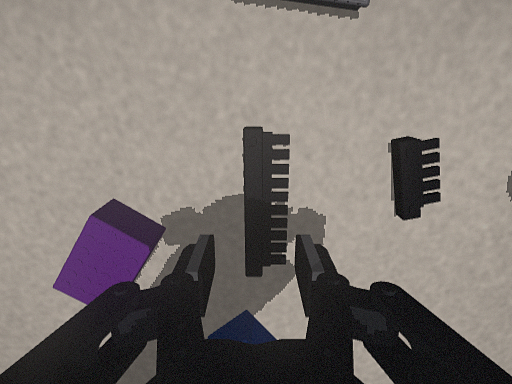

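The ten-tooth comb's spine runs vertically at column 254, between the fingers and parallel to the pads, teeth to the right. I'll descend.

Emit:
{"op": "servo_tool", "data": {
  "targets": [
    [[0.5,-0.002,-0.001,0.03,0],[0.5,-0.002,-0.001,0.053,0],[0.5,-0.002,-0.001,0.065,0],[0.5,-0.002,-0.001,0.071,0],[0.5,-0.002,-0.001,0.072,0],[0.5,-0.002,-0.001,0.072,0],[0.5,-0.002,-0.001,0.072,0]]
  ]
}}

```text
t: 26.05
tool_pos: [0.4593, 0.143, 0.0096]
tcp_rot: [0.0, 0.763, 0.646, 0.001]
contact_force: [-0.2, 0.1, -0.3]
opening: 0.043
finger_force: 0.0
```

Emit:
{"op": "servo_tool", "data": {
  "targets": [
    [[0.5,0,0,0.002,0],[0.5,0,0,0.002,0],[1,0,0,0.002,0],[1,0,0,0.002,0],[1,0,0,0.002,0],[1,0,0,0.002,0],[1,0,0,0.002,0]]
  ]
}}

```text
t: 26.75
tool_pos: [0.4587, 0.1428, 0.0071]
tcp_rot: [0.0, 0.763, 0.646, 0.0]
contact_force: [-0.6, -0.4, 5.7]
opening: 0.0119
finger_force: 59.2
```

Run:
```python
from h import *
go(.4836,-.3277,.0105,75.4)
```

```text
shift mm [-459.9  102.2   -3.3] roll 5.1 | tilt 0.02 psi 80.5 pos [0.4587 0.1428 0.0071] open 0.0119
```

Emit:
{"op": "servo_tool", "data": {
  "targets": [
    [[1,0,0,-0.02,0],[1,0,0,-0.05,0],[1,-0.014,0.003,-0.07,0],[1,-0.043,0.009,-0.08,0],[1,-0.08,0.017,-0.08,0],[1,-0.12,0.025,-0.08,1],[1,-0.16,0.034,-0.08,2],[1,-0.2,0.042,-0.08,3],[1,-0.24,0.05,-0.08,4],[1,-0.28,0.059,-0.08,5.1],[1,-0.32,0.067,-0.08,5.1],[1,-0.35,0.074,-0.08,5.1]]
  ]
}}

```text
t: 27.95
tool_pos: [0.4731, -0.2177, 0.0865]
tcp_rot: [0.0, 0.792, 0.61, -0.001]
contact_force: [-0.0, 0.8, -0.5]
opening: 0.0122
finger_force: 58.7
```

Run:
```python
from h import *
go(.4782,-.3263,.087,75.4)
```

```text
shift mm [-103.7   32.6   -0.4] roll -0.1 | tilt 0.06 psi 75.3 pos [ 0.4731 -0.2177  0.0865] open 0.0122
```

Emit:
{"op": "servo_tool", "data": {
  "targets": [
    [[1,-0.03,0.009,0,0],[1,-0.06,0.018,0,0],[1,-0.085,0.026,0,0],[1,-0.1,0.031,0.01,0],[1,-0.105,0.032,0.025,0],[1,-0.105,0.032,0.035,0],[1,-0.105,0.032,0.035,0],[1,-0.105,0.032,0.035,0],[1,-0.105,0.032,0.035,0]]
  ]
}}

```text
t: 28.85
tool_pos: [0.479, -0.323, 0.0521]
tcp_rot: [-0.0, 0.791, 0.612, 0.0]
contact_force: [0.8, 0.0, -0.9]
opening: 0.0119
finger_force: 58.7
```

Run:
```python
from h import *
go(.4782,-.3263,.0102,75.4)
save(grab('wrist'),'w10')
```

```text
shift mm [-3.4  0.  41.9] roll 0.1 | tilt 0.03 psi 75.5 pos [ 0.479  -0.323   0.0521] open 0.0119
```

View pics/w10.png

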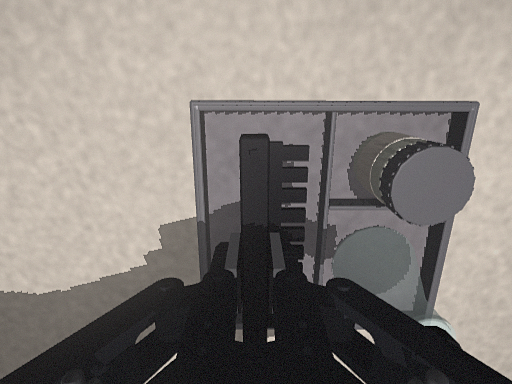

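The comb is aligned along the long bay with its teeth inside the divider at column 325. The jar (430,185) and flask (375,260) stand about 85 mm to the side. I'll lower it.

Emit:
{"op": "servo_tool", "data": {
  "targets": [
    [[1,-0.002,0,0.015,0],[1,-0.002,0,0.028,0],[1,-0.002,0,0.036,0],[1,-0.002,0,0.04,0],[1,-0.002,0,0.0415,0],[1,-0.002,0,0.042,0],[1,-0.002,0,0.042,0],[1,-0.002,0,0.042,0]]
  ]
}}

```text
t: 29.7
tool_pos: [0.477, -0.3257, 0.0102]
tcp_rot: [-0.001, 0.791, 0.612, -0.001]
contact_force: [-2.1, 1.9, 6.3]
opening: 0.012
finger_force: 59.5
```

Contact with the floor. I'll open partly so the fingers stay clear of the bay walls, then rise.

Emit:
{"op": "servo_tool", "data": {
  "targets": [
    [[0.8,0,0,0,0],[0.75,0,0,0,0],[0.72,0,0,0,0],[0.72,0,0,0,0],[0.72,0,0,-0.02,0],[0.72,0,0,-0.05,0],[0.72,0,0,-0.09,0],[0.72,0,0,-0.13,0],[0.72,0,0,-0.17,0],[0.72,0,0,-0.17,0]]
  ]
}}

```text
t: 30.7
tool_pos: [0.4813, -0.3278, 0.1853]
tcp_rot: [0.005, 0.791, 0.611, 0.002]
contact_force: [0.0, -0.2, 0.2]
opening: 0.0238
finger_force: 0.0
```

Emit:
{"op": "servo_tool", "data": {
  "targets": [
    [[0.72,-0.04,-0.02,0,0],[0.72,-0.08,-0.05,0,0],[0.72,-0.12,-0.08,0,0],[0.72,-0.16,-0.11,0,0],[0.72,-0.2,-0.14,0,0],[0.72,-0.23,-0.17,0,0],[0.72,-0.24,-0.18,0,0],[0.72,-0.24,-0.18,0,0]]
  ]
}}

```text
t: 31.5
tool_pos: [0.2401, -0.5143, 0.179]
tcp_rot: [-0.001, 0.793, 0.609, -0.0]
contact_force: [-0.2, 0.3, 0.2]
opening: 0.0238
finger_force: 0.0
```

Run:
```python
from h import *
f=grab('top');save(f,'end',(60,60,450,290),2);w=cloud(f)
def R(n,c,r,lo,hi):
    q=w[(np.abs(w[...,0]-c[0])<r)&(np.abs(w[...,1]-c[1])<r)];q=q[(q[:,2]>lo)&(q[:,2]<hi)]
    b=cv2.minAreaRect((q[:,:2]*1000).astype(np.float32));print(n,np.round(b[0],1),np.round(b[1],1),round(b[2],1),np.percentile(q[:,2],90).round(4))
R('flask',(.5525,-.378),.04,.08,.1);R('jar',(.571,-.304),.035,.05,.08);R('block',(.523,.328),.05,.033,.05)
R('drop',(.544,.4),.03,.05,.09);R('short',(.5759,.1457),.05,.01,.03);R('beaker',(.6864,.135),.04,.05,.07);R('dish',(.5735,-.145),.06,.009,.025)
a=np.radians(-14.62);d=w[...,:2]*1000-(521.8,-337.6);x=d[...,0]*np.cos(a)+d[...,1]*np.sin(a);y=-d[...,0]*np.sin(a)+d[...,1]*np.cos(a)
m=(x>-70)&(x<-8)&(np.abs(y)<68)&(w[...,2]>.013)&(w[...,2]<.03)
print('comb tray frame',cv2.minAreaRect(np.stack([x[m],y[m]],1).astype(np.float32)),np.median(w[...,2][m]))
print(sensors.observe()['t'])
```

```text
flask [ 553.8 -378.8] [23.6 22.4] 52.5 0.0896
jar [ 569.1 -306.1] [39.4 40.1] 34.1 0.0633
block [523.3 328.6] [71.5 47.9] 73.6 0.0418
drop [542.5 397.6] [22.9 26.4] 45.3 0.071
short [576.1 145.8] [14.4 60.8] 0.8 0.0165
beaker [686.1 135.1] [46.  47.2] 87.8 0.0603
dish [ 573.5 -144.8] [88.9 88.1] 73.7 0.0176
comb tray frame ((-46.578216552734375, 2.4334449768066406), (14.11544418334961, 119.48983001708984), 0.2300700843334198) 0.016957231282413304
31.55
```

View pics/end.png

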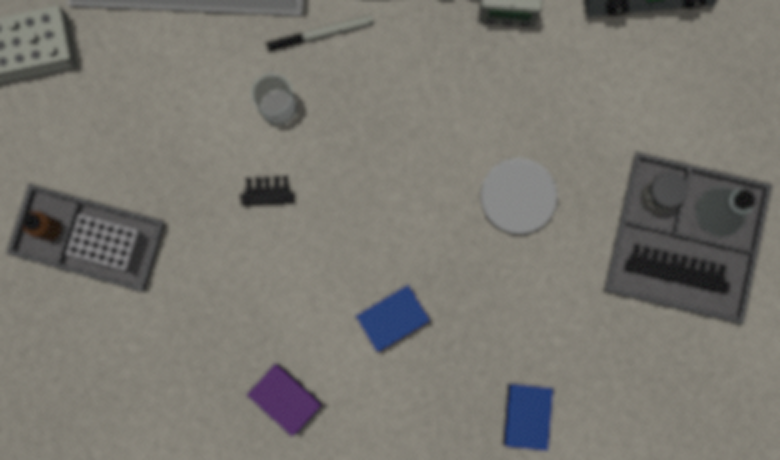

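The final view shows all five in their bays: comb (677,270), jar (663,193), flask (725,205), block (103,243) and dropper (42,226). The short comb, beaker and dish haven't moved. Handing in.

```bash
python3 -c "
from station import ticket
print(ticket.hand_in())"
```

```text
the job is handed in; nothing more can be done
None
```

Both gel kits are made up and the job is handed in at about 32 s of the allowed 144 s; the final camera check put all five items in their bays and showed the short comb, beaker and dish unmoved, but the hand-in returned no verdict.

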